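# Key the filter box's quarter-turn fastener and hold its cover down

### The job

Draw the flat key with the thick wooden grip straight up out of the slotted holder, set its blade in the slot of the quarter-turn fastener on the filter box's raised cover panel, and turn the fastener clockwise (seen from above) until its slot is in line with the two index marks on the panel. Then, with the key still in the slot, press down so that the sprung panel goes fully home on the box's rim, and finish while holding it pressed there: do not let go of the key. Touch the box with the key only, and leave the scraper and the other things on the desk where they are.

Things in the scene. Friction and masses are not known exactly. Their poses are not given: they have to be found in the camera images.
- key: The loose key (60 g), 100 mm tall: flat steel blade 36 mm wide, 5 mm thick; above it a wooden grip 54 mm wide, 10 mm thick, 40 mm tall, two brass rivets. Origin: middle of the blade's lower edge; z up, y along the width, x through the thickness (same after a half turn). Grip centre at z = 80 mm. It stands in one of the holder's slots, lower edge 7 mm above the desk, and may lean 3 degrees.
- scraper: A plain flat steel scraper in the holder's other slot, to be left alone: 34 mm wide, 5 mm thick, 96 mm tall, no grip, a dark dot near its top. Origin: middle of its lower edge, z up, y along the width. Which of the two slots the key and the scraper stand in varies.
- holder: Fixed wooden block 46 x 150 x 45 mm (x, y, z) with two slots 38 mm deep (6.5 mm by 40 mm) in one row along y, their centres 36 mm either side of the middle. Origin: centre of its underside.
- filter_box: Fixed grey metal box, 130 x 170 mm (x, y), black-sealed rim 62 mm above the desk, louvres on its -x side. Its 132 x 172 x 4 mm aluminium cover panel stands 8 mm above the rim on springs and moves only up and down. Origin: centre of the box's underside. Two dark index marks (3 x 18 mm) lie on the panel along the box's y axis, either side of the fastener at its centre.
- panel (a joint): Travel of the cover panel (m): 0 raised, 0.008 home on the rim. Springs push it up with about 3 N at 0, 7 N at 0.008; it rises when let go. Unless the fastener's slot is in line with the marks (within about 0.12 rad), a crossbar under the panel meets a plate and stops it after about 1 mm.
- fastener (a joint): Angle of the fastener (rad), counter-clockwise from above positive; 0 = slot in line with the index marks (along the box's y axis). It starts between 0.9 and 1.35, has stops at -0.3 and 1.65, turns with about 0.05 N m and stays where it is left.
- slot (a point): Centre of the floor of the slot in the fastener's head, on its axis; y along the slot, z up. The head is a round steel boss 42 mm across, its top 12 mm above this floor; the slot is 8 mm wide, 12 mm deep, open at both ends, its mouth chamfered to 14 mm. The floor is 77 mm above the desk with the panel raised, 69 mm with it home. The seated key has its origin at this point.
- cup: Small yellow palette cup, 46 mm across, 28 mm tall (bystander). Origin: centre of its underside.
- red_jar: Open glass jar of red paint, 48 mm across, 65 mm tall (bystander). Origin: centre of its underside.
- pliers: Pliers lying flat, 162 x 50 x 12 mm (bystander). Origin: centre of the underside.
- scissors: Scissors with red handles lying flat, 87 x 199 x 9 mm (bystander). Origin: centre of the underside.
- brush: Paint brush lying flat, 191 mm long (bystander). Origin: its middle, on the underside.
- pencil: Red pencil lying flat, 142 mm long (bystander). Origin: its middle, on the underside.
Not all that is in view belongs to the job. What is shaped like the key but pink or red is not meant.

How it is judged:
By the outcome, as a careful person would: the job done as asked, in the order asked, and still so for the second after the job is handed in, while the arm keeps its last pose, push and grip.
It also fails if it takes over 38 s, if anything falls off the work surface, if the arm or the gripper's body presses on something with over 40 N, if the wrist force passes 120 N, or if a joint passes its speed limit or range.

### The arm

A 6-joint arm with a two-finger parallel gripper is mounted at the origin on a cart in front of the work surface, level with it; the furniture and walls round the work are solid. World frame = base frame: x ahead of the robot, y to its left, z up, the work surface at z = 0. Lengths are in m, angles in rad, forces in N, time in s.
With the tool pointing down it reaches from about 0.425 to 1.125 m from the base axis. Payload 14.9 kg.
Tool frame: the origin (TCP) lies on the centre line of the jaws, within the pads' length; the fingertips stand manip.finger_overhang ahead of it and the grasp point (between the pads) lies 11 mm behind it (manip.finger_overhang is the distance from the TCP to the fingertips, in m); z points along the fingers, y is the line along which they close (so a half turn about z gives the same grasp; the last joint's range is limited). The gripper opens to 91 mm and grips with 3 to 60 N. Pads are 32 mm wide; open, the fingers measure 118 mm over their backs; the gripper's body (76 mm by 178 mm) begins 60 mm behind the grasp point.
Start: joints at [1.169, 0.379, 1.734, -0, 1.028, -0.033], TCP at [0.252, 0.653, 0.222] pointing down, gripper open.
Joint ranges: [-2.77, 2.77], [-0.74, 2.19], [0, 2.66], [-1.06, 4.2], [0.31, 2.87], [-3.08, 3.08]. Speed limits (rad/s): [1.89, 1.89, 2.39, 3.14, 3.14, 3.14].

### API

Orientations are given as a unit quaternion [w, x, y, z].
In Python, from rig import manip gives the robot as it stands.
- The arm moves only by the shell command python3 -m creep 'ROWS' [FORCE]. ROWS is JSON, a list of rows, each a list of 3 entries, a list of its own where there are three numbers: the finger opening in mm, from 0 to 91.2, then the shift along the tool's x, y, z in mm, then the turn about the tool's z in degrees. In form: [[hand, [dx, dy, dz], roll], ...]. A call has 1 to 20 rows; each row shifts and turns the commanded pose from where the row before left it, along the tool's axes as they then stand; what a row does not reach is not made up. A row lasts 1/12 s, in which the tool goes at most 41.7 mm and 7.16 degrees, less where a joint would pass 70% of its speed; a pose out of reach is approached as far as the arm can. A call is refused whole if a number of a shift passes 41.7 or a number of a turn 7.16, either way. A call with a gripper value outside its range is refused whole. The fingers move at their own pace and stop on an object; FORCE is the grip in N (left out, the last holds). Time passes only in rows, so rows that do not move let the fingers close. It gives the time, the measured TCP pose, the force, the opening and the grip force at its end, in the units of the state.
- manip.read_state(): the state, without advancing time (a new reading comes with each control period).
- manip.read_camera(name): name is "scene" or "top"; returns a dict with "color" (480x640x3 uint8, blue, green, red), "z_map" (480x640 float32, m along the optical axis (not along the pixel's ray), 0 where there is no reading), "fx", "fy", "cx", "cy" (pixels), "rvec" (rotation vector, rad) and "tvec" (3), from world to camera coordinates, as OpenCV has them. Camera axes: x right, y down, z forward; pixel columns grow to the right and rows downward; lengths in m; the calibration is good to about 2 mm. A picture is of the moment at which its call begins.
- manip.finish_job(): hands the job in; it is judged then, once.
The state is a dict: "clock": time; "q": joint angles; "qvel": joint speeds; "tau": joint torques, N m; "position": TCP position; "ee_rot": TCP orientation; "force": force on the tool from outside, world axes, zero at the start; "ft_torque": the same for the moment, N m; "gripper_width": opening from 0.0 (shut) to 1.0 (fully open); "finger_force": force on a finger pad.
Only numpy, scipy, OpenCV 4.12 (cv2) and the standard library are available. Lean on these libraries where they do the work, as an engineer would, in place of code of your own. Each camera call takes 0.05 s, during which the arm holds its last target. There are 200 camera calls.

## Working session

There is one attempt and no reset: what is moved stays moved. The work goes in short steps, Python scripts to look and compute and a shell command to move; the robot and the scene stay as the last step left them, time stands still between calls to the robot, and variables do not carry over. Pictures are saved under pics/ and viewed, at most 10 in all, crops included, and the job is handed in when it is done.

```bash
mkdir -p pics; cat > h.py <<'E'
import cv2,numpy as np,pickle
from rig import manip
def cam(n):
    c=manip.read_camera(n); c['R']=cv2.Rodrigues(np.array(c['rvec'],float))[0]; c['t']=np.array(c['tvec'],float).ravel(); return c
def ray(c,u,v,z):
    "pixel -> world at height z"
    d=c['R'].T@np.array([(u-c['cx'])/c['fx'],(v-c['cy'])/c['fy'],1]); o=-c['R'].T@c['t']
    return o+d*(z-o[2])/d[2]
def pt(c,u,v):
    d=float(c['z_map'][v,u]); return c['R'].T@(np.array([(u-c['cx'])/c['fx']*d,(v-c['cy'])/c['fy']*d,d])-c['t'])
def cloud(c):
    v,u=np.mgrid[:480,:640]; d=c['z_map']; p=np.stack([(u-c['cx'])/c['fx']*d,(v-c['cy'])/c['fy']*d,d],-1)-c['t']
    return p@c['R']
E
python3 - <<'E'
from h import *
for n in('scene','top'):
    c=cam(n); cv2.imwrite(f'pics/{n}0.png',c['color']); pickle.dump(c,open(n+'0.pkl','wb')); print(n,-c['R'].T@c['t'],c['fx'])
print(manip.read_state(),manip.finger_overhang)
E
```

```text
scene [0.03696355 0.68861976 0.49243715] 476.06948029754415
top [ 0.30979887 -0.018915    1.28754346] 526.5963329550676
{'clock': 0.1, 'q': array([ 1.16871171e+00,  3.79389278e-01,  1.73472895e+00, -9.98812632e-06,
        1.02849432e+00, -3.33047772e-02]), 'qvel': array([-0.00043377,  0.00078218, -0.00107361, -0.00107333, -0.00098936,
       -0.00120895]), 'tau': array([ 2.24619420e-03, -7.65047121e+01, -4.35291016e+01,  6.53078780e-02,
        3.99402925e-02, -4.76053151e-05]), 'position': array([0.25220603, 0.65260711, 0.2213274 ]), 'ee_rot': array([-1.05962504e-04,  1.83344268e-01,  9.83048635e-01, -4.98833837e-04]), 'force': array([1.34968213, 0.01368278, 0.35750731]), 'ft_torque': array([-0.01812846,  0.04765547, -0.02905112]), 'finger_force': 0.0, 'gripper_width': 0.9961028507303503} 0.008
```

View pics/scene0.png

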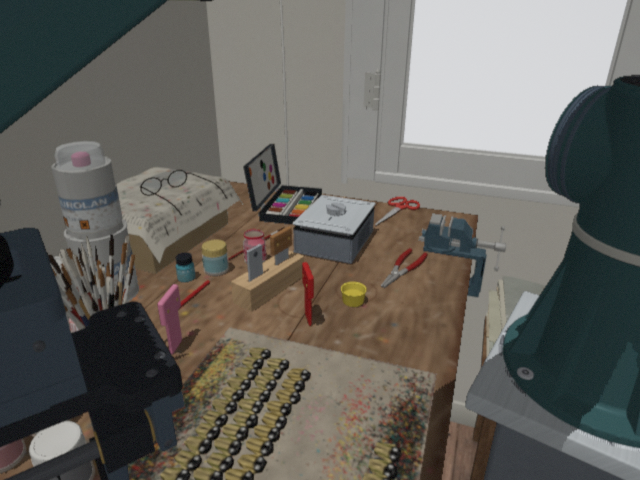

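View pics/top0.png

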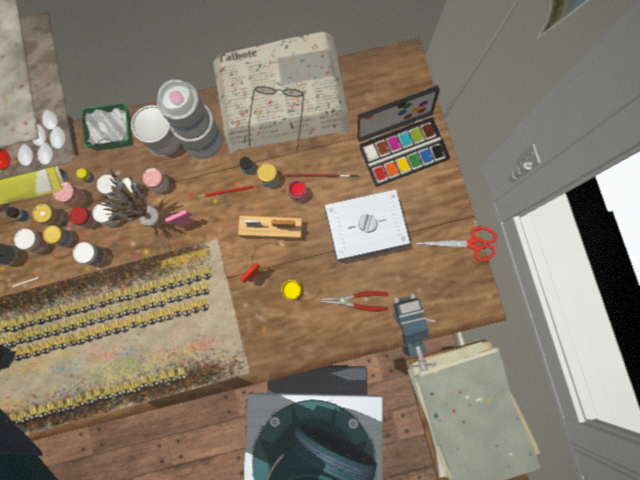

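The scene picture shows the holder at (268,280). Things that could be taken for the key are:
- the wooden grip in the holder, scene (282,242) / top (284,222)
- the steel scraper, scene (255,262)
- the pink decoy, scene (172,318)
- the red decoy, scene (308,292)

I choose the wooden one. The fastener is at top (368,223).

```bash
python3 - <<'E'
from h import *
a=pickle.load(open('top0.pkl','rb'));b=pickle.load(open('scene0.pkl','rb'))
A=cv2.resize(a['color'][185:265,230:420],None,fx=4.2,fy=4.2,interpolation=cv2.INTER_CUBIC)
B=cv2.resize(b['color'][185:310,220:390],None,fx=2,fy=2,interpolation=cv2.INTER_CUBIC)
print(A.shape,B.shape)
I=np.zeros((A.shape[0]+B.shape[0],800,3),np.uint8);I[:A.shape[0],:A.shape[1]]=A[:,:800];I[A.shape[0]:,:B.shape[1]]=B
cv2.imwrite('pics/c1.png',I)
# heights, holder
P=cloud(a)
def rect(lo,hi,box):
    x0,y0,x1,y1=box;q=P[y0:y1,x0:x1].reshape(-1,3);q=q[(q[:,2]>lo)&(q[:,2]<hi)]
    r=cv2.minAreaRect((q[:,:2]*1000).astype(np.float32));print(len(q),q.mean(0).round(4),r)
rect(.03,.055,(232,205,310,250)); rect(.06,.085,(318,185,418,270)); rect(.083,.1,(340,200,395,245))
rect(.075,.12,(264,205,310,240)); rect(.075,.12,(235,205,264,240))
E
```

```text
(336, 798, 3) (250, 340, 3)
971 [0.5415 0.1173 0.0445] ((544.8378295898438, 115.81396484375), (150.51507568359375, 47.18258285522461), 88.09258270263672)
3875 [ 0.5479 -0.1153  0.0739] ((548.9774780273438, -115.35362243652344), (132.48370361328125, 172.5531768798828), 13.6986722946167)
195 [ 0.5486 -0.1148  0.0882] ((549.3846435546875, -115.07025146484375), (43.07347869873047, 42.08642578125), 30.474246978759766)
156 [0.5423 0.0785 0.1002] ((543.4423217773438, 78.94063568115234), (11.567378997802734, 52.28129959106445), 1.3115450143814087)
68 [0.5448 0.1508 0.0954] ((545.42578125, 151.45379638671875), (6.264856338500977, 33.45185852050781), 2.1175591945648193)
```

View pics/c1.png

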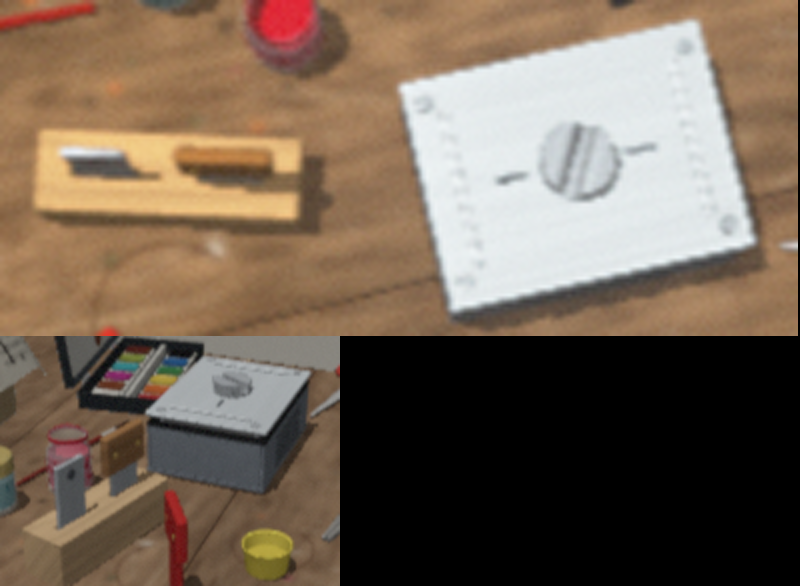

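The crop confirms it: the riveted wooden grip is in the -y slot (crop (225,160)), the scraper in the other. The fastener's slot runs near image-vertical, (583,122)→(570,198). Next: slot angle and key lean.

```bash
cat >> h.py <<'E'
def pose():
    s=manip.read_state(); w,x,y,z=s['ee_rot']; from scipy.spatial.transform import Rotation as T
    return s,np.array(s['position']),T.from_quat([x,y,z,w]).as_matrix()
def to(p,yaw=None):
    "tool-frame mm to reach p; roll deg so tool y has world yaw (deg)"
    s,q,R=pose(); d=R.T@(np.array(p)-q)*1000; cy=np.degrees(np.arctan2(R[1,1],R[0,1]))
    print('t',s['clock'],'pos',q.round(4),'yaw',cy.round(2),'tilt z',R[:,2].round(3),'shift',d.round(1),'roll',None if yaw is None else round(cy-yaw,2),'F',np.array(s['force']).round(1),'w',round(s['gripper_width']*91.2,1),'ff',round(s['finger_force'],1))
E
python3 - <<'E'
from h import *
a=pickle.load(open('top0.pkl','rb'));b=pickle.load(open('scene0.pkl','rb'))
c=np.array([.549,-.115])
P=cloud(a)
# slot by depth
r=np.linalg.norm(P[...,:2]-c,axis=-1); m=(r<.0195)&(P[...,2]<.0845)&(P[...,2]>.07)
def ang(q,w=None):
    C=np.cov(q.T,aweights=w);e,v=np.linalg.eigh(C);d=v[:,1];return np.degrees(np.arctan2(-d[0],d[1]))%180,e
print('depth slot',m.sum(),ang(P[m][:,:2]),P[m].mean(0))
# ortho patch of the head at z=.089 from both cameras, enlarged, x up y left
def ortho(C,c,z,h,n):
    g=np.linspace(-h,h,n); X,Y=np.meshgrid(c[0]-g,c[1]-g,indexing='ij')
    p=np.stack([X,Y,np.full_like(X,z)],-1)@C['R'].T+C['t']
    return cv2.remap(C['color'],(p[...,0]/p[...,2]*C['fx']+C['cx']).astype(np.float32),(p[...,1]/p[...,2]*C['fy']+C['cy']).astype(np.float32),cv2.INTER_CUBIC)
cv2.imwrite('pics/o1.png',np.hstack([ortho(C,c,.089,.04,400) for C in(a,b)]))
for n,C,bx in(('top',a,(264,205,310,240)),('scene',b,(264,222,302,275))):
    Q=cloud(C); x0,y0,x1,y1=bx; q=Q[y0:y1,x0:x1].reshape(-1,3); q=q[(q[:,2]>.06)&(q[:,2]<.12)&(abs(q[:,0]-.5434)<.015)&(abs(q[:,1]-.079)<.04)]
    print(n,len(q),q.mean(0).round(4),q.min(0).round(4),q.max(0).round(4))
    if n=='scene':
        A=np.c_[q[:,1]-.079,q[:,2]-.087,np.ones(len(q))]; k=np.linalg.lstsq(A,q[:,0],rcond=None)[0]; print('face x=',k)
        for z in np.arange(.066,.108,.005):
            t=q[abs(q[:,2]-z)<.0025]; print(round(z,3),len(t),t[:,1].min().round(4) if len(t) else'',t[:,1].max().round(4) if len(t) else'')
        for y in np.arange(.055,.105,.007):
            t=q[abs(q[:,1]-y)<.0035]; print('y',round(y,3),t[:,2].max().round(4) if len(t) else'')
to([.5434,.0789,.2],0)
E
```

```text
depth slot 67 (np.float64(76.08504841521678), array([2.33331725e-05, 1.21940850e-04])) [ 0.54871489 -0.11411954  0.07776374]
top 163 [0.5422 0.0788 0.0989] [0.5382 0.0528 0.066 ] [0.5497 0.1052 0.1111]
scene 501 [0.5399 0.0834 0.0879] [0.5356 0.0527 0.0601] [0.549  0.108  0.1088]
face x= [0.06795876 0.01456556 0.53959537]
0.066 21 0.0645 0.096
0.071 45 0.0536 0.1062
0.076 53 0.0529 0.1078
0.081 52 0.0553 0.1062
0.086 52 0.0536 0.1066
0.091 57 0.054 0.108
0.096 50 0.0536 0.1071
0.101 57 0.053 0.1069
0.106 88 0.0527 0.1068
y 0.055 0.1081
y 0.062 0.1083
y 0.069 0.1084
y 0.076 0.1081
y 0.083 0.1078
y 0.09 0.107
y 0.097 0.1084
y 0.104 0.1088
t 0.1 pos [0.2522 0.6526 0.2213] yaw 68.87 tilt z [-0.    -0.001 -1.   ] shift [-478.4 -430.1   21.8] roll 68.87 F [1.3 0.  0.4] w 90.8 ff 0.0
```

View pics/o1.png

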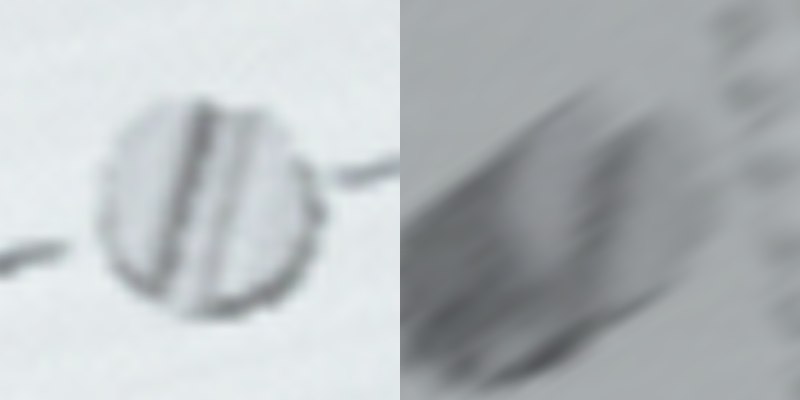

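```bash
python3 - <<'E'
from h import *
for n in('top','scene'):
    P=cloud(pickle.load(open(n+'0.pkl','rb'))).reshape(-1,3)
    for y in np.arange(.05,.6,.05):
        x=.544-(y-.08)*.51
        for lo,hi in((-.1,.0),(0,.1)):
            m=(abs(P[:,1]-y)<.04)&(P[:,0]>x+lo)&(P[:,0]<x+hi)&(P[:,2]<.6); print(n,round(y,2),lo,P[m][:,2].max().round(3) if m.any() else None,end=' | ')
        print()
E
python3 -m creep '[[91,[0,0,0],7.1],[91,[0,0,0],7.1],[91,[0,0,-10],7.1],[91,[0,0,-20],7.1],[91,[0,0,-20],7.1],[91,[0,0,-20],7.1],[91,[0,0,-20],7.1],[91,[0,0,-10],7.1],[60,[0,0,0],7.1],[60,[0,0,0],7.1],[60,[0,0,0],0]]' 40
python3 -c "
from h import *
to([.544,.0795,.18],-3)"
```

```text
top 0.05 -0.1 0.111 | top 0.05 0 0.07 | 
top 0.1 -0.1 0.104 | top 0.1 0 0.111 | 
top 0.15 -0.1 0.105 | top 0.15 0 0.107 | 
top 0.2 -0.1 0.105 | top 0.2 0 0.107 | 
top 0.25 -0.1 0.019 | top 0.25 0 0.012 | 
top 0.3 -0.1 0.019 | top 0.3 0 0.016 | 
top 0.35 -0.1 0.019 | top 0.35 0 0.017 | 
top 0.4 -0.1 0.018 | top 0.4 0 0.016 | 
top 0.45 -0.1 0.017 | top 0.45 0 0.017 | 
top 0.5 -0.1 0.019 | top 0.5 0 0.017 | 
top 0.55 -0.1 0.335 | top 0.55 0 0.019 | 
scene 0.05 -0.1 0.108 | scene 0.05 0 0.066 | 
scene 0.1 -0.1 0.1 | scene 0.1 0 0.109 | 
scene 0.15 -0.1 0.102 | scene 0.15 0 0.104 | 
scene 0.2 -0.1 0.101 | scene 0.2 0 0.103 | 
scene 0.25 -0.1 0.013 | scene 0.25 0 0.007 | 
scene 0.3 -0.1 0.013 | scene 0.3 0 0.012 | 
scene 0.35 -0.1 0.013 | scene 0.35 0 0.014 | 
scene 0.4 -0.1 0.013 | scene 0.4 0 0.014 | 
scene 0.45 -0.1 0.013 | scene 0.45 0 0.014 | 
scene 0.5 -0.1 None | scene 0.5 0 0.013 | 
scene 0.55 -0.1 0.492 | scene 0.55 0 None | 
clock: 1.02
position: [0.2523, 0.6528, 0.3218]
ee_rot: [0.0, 0.722, 0.692, -0.0]
force: [1.4, -0.9, -1.2]
gripper_width: 0.813
finger_force: 0.0
t 1.0167 pos [0.2523 0.6528 0.3218] yaw -2.48 tilt z [-0. -0. -1.] shift [-560.1  316.3  141.9] roll 0.52 F [ 1.4 -0.9 -1.2] w 74.2 ff 0.0
```

```bash
python3 -m creep '[[50,[-10,5,0],0.5],[50,[-20,10,0],0],[50,[-29,16.5,4],0],[50,[-29,16.5,4],0],[50,[-29,16.5,4],0],[50,[-29,16.5,4],0],[50,[-29,16.5,4],0],[50,[-29,16.5,4],0],[50,[-29,16.5,4],0],[50,[-29,16.5,4],0],[50,[-29,16.5,4],0],[50,[-29,16.5,4],0],[50,[-29,16.5,4],0],[50,[-29,16.5,4],0],[50,[-29,16.5,4],0],[50,[-29,16.5,4],0],[50,[-29,16.5,4],0],[50,[-29,16.5,4],0],[50,[-20,11,0],0],[50,[-10,6,0],0]]'
python3 -c "
from h import *
to([.544,.0795,.076],-3)"
```

```text
clock: 2.68
position: [0.5243, 0.1132, 0.2575]
ee_rot: [-0.0, 0.722, 0.691, -0.0]
force: [-0.4, 0.8, -0.1]
gripper_width: 0.55
finger_force: 0.0
t 2.6833 pos [0.5243 0.1132 0.2575] yaw -2.51 tilt z [-0.001 -0.    -1.   ] shift [-32.8  21.2 181.5] roll 0.49 F [-0.4  0.8 -0.1] w 50.2 ff 0.0
```

```bash
python3 -m creep '[[50,[-16,10,20],0.5],[50,[-16,10,20],0],[50,[0,0,20],0],[50,[0,0,20],0],[50,[0,0,15],0],[50,[0,0,0],0],[50,[0,0,0],0]]'
python3 - <<'E'
from h import *
to([.544,.0795,.076],-3)
c=cam('scene'); cv2.imwrite('pics/s2.png',cv2.resize(c['color'][150:330,190:400],None,fx=3,fy=3,interpolation=cv2.INTER_CUBIC))
E
```

```text
clock: 3.27
position: [0.5418, 0.0831, 0.1627]
ee_rot: [-0.0, 0.725, 0.688, -0.001]
force: [0.3, 0.4, 0.8]
gripper_width: 0.549
finger_force: 0.0
t 3.2667 pos [0.5418 0.0831 0.1627] yaw -3.01 tilt z [-0.002 -0.    -1.   ] shift [-3.4  2.5 86.7] roll -0.01 F [0.3 0.4 0.8] w 50.1 ff 0.0
```

View pics/s2.png

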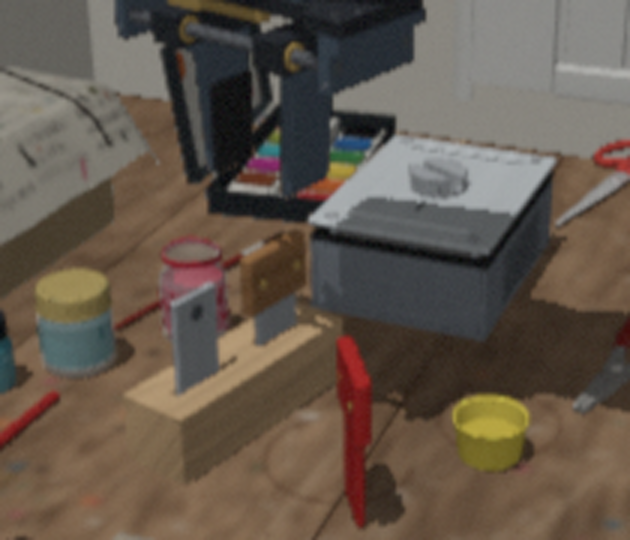

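The open fingers straddle the key, which is at (275,272) in the crop, and they are clear of the scraper at (195,340). I'll descend and close.

```bash
python3 -m creep '[[50,[-3.4,2.5,15],0],[50,[0,0,20],0],[50,[0,0,20],0],[50,[0,0,16],0],[50,[0,0,10],0],[50,[0,0,5.5],0],[50,[0,0,0],0],[50,[0,0,0],0],[20,[0,0,0],0],[14,[0,0,0],0],[14,[0,0,0],0],[14,[0,0,0],0]]' 5
python3 -c "
from h import *
to([.544,.0795,.076],-3)"
```

```text
clock: 4.32
position: [0.545, 0.0795, 0.0769]
ee_rot: [0.0, 0.726, 0.688, 0.0]
force: [-0.8, 0.5, 0.8]
gripper_width: 0.286
finger_force: 0.0
t 4.3167 pos [0.545  0.0795 0.0769] yaw -3.13 tilt z [ 0.001  0.    -1.   ] shift [-0.  -1.   0.9] roll -0.13 F [-0.8  0.5  0.8] w 26.1 ff 0.0
```

```bash
python3 -m creep '[[0,[0,0,0],0],[0,[0,0,0],0],[0,[0,0,0],0],[0,[0,0,0],0],[0,[0,0,0],0],[0,[0,0,0],0],[0,[0,0,0],0]]' 5
python3 -c "
from h import *
to([.544,.0795,.076],-3)"
```

```text
clock: 4.9
position: [0.5446, 0.0795, 0.0765]
ee_rot: [-0.0, 0.726, 0.688, -0.0]
force: [-3.1, 1.4, 4.6]
gripper_width: 0.11
finger_force: 5.0
t 4.9 pos [0.5446 0.0795 0.0765] yaw -3.13 tilt z [-0. -0. -1.] shift [-0.  -0.6  0.5] roll -0.13 F [-3.1  1.4  4.6] w 10.0 ff 5.0
```

```bash
python3 -m creep '[[0,[0,0,0],0],[0,[0,0,0],0],[0,[0,0,0],0],[0,[0,0,-2],0],[0,[0,0,-5],0],[0,[0,0,-8],0],[0,[0,0,-10],0],[0,[0,0,-15],0],[0,[0,0,-20],0],[0,[0,0,-20],0],[0,[0,0,-20],0],[0,[0,0,-15],0],[0,[0,0,-5],0],[0,[0,0,0],0],[0,[0,0,0],0]]' 50
python3 - <<'E'
from h import *
to([.549,-.115,.200],77)
for n in('scene','top'):
    c=cam(n); pickle.dump(c,open(n+'1.pkl','wb'))
    if n=='scene': cv2.imwrite('pics/s3.png',cv2.resize(c['color'][130:310,190:400],None,fx=3,fy=3,interpolation=cv2.INTER_CUBIC))
E
```

```text
clock: 6.15
position: [0.5448, 0.0794, 0.1965]
ee_rot: [0.0, 0.726, 0.688, 0.0]
force: [-0.6, 0.7, -1.0]
gripper_width: 0.106
finger_force: 50.0
t 6.15 pos [0.5448 0.0794 0.1965] yaw -3.13 tilt z [ 0.001  0.    -1.   ] shift [-193.9   14.8   -3.5] roll -80.13 F [-0.6  0.7 -1. ] w 9.7 ff 50.0
```

View pics/s3.png

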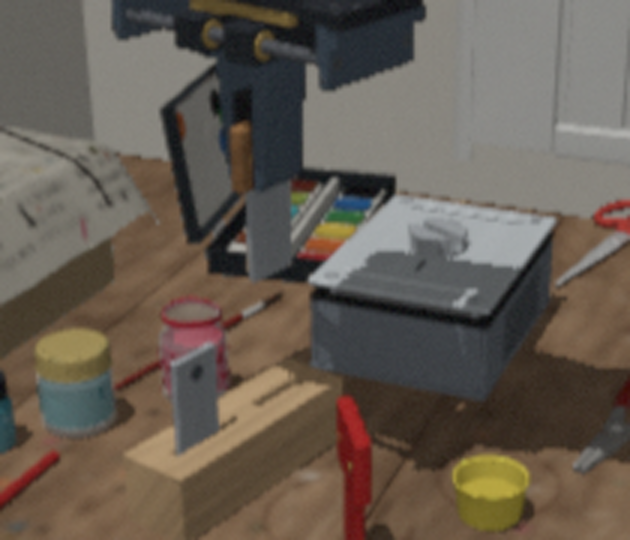

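The key is out of the holder, gripped, with its blade spanning (248,190)-(290,275) in the crop. The scraper has not moved. I'll measure how the key sits in the hand.

```bash
python3 - <<'E'
from h import *
c=pickle.load(open('scene1.pkl','rb')); P=cloud(c); s,p,R=pose()
L=(P-p)@R*1000  # tool frame mm
m=(abs(L[...,1])<9)&(abs(L[...,0])<30)&(L[...,2]>25)&(L[...,2]<75); q=L[m]
print(m.sum(),q.mean(0),q.min(0),q.max(0))
A=np.c_[q[:,0],q[:,2]-50,np.ones(len(q))];print('face y=',np.linalg.lstsq(A,q[:,1],rcond=None)[0])
for z in range(28,72,5):
    t=q[abs(q[:,2]-z)<2.5]; print(z,t[:,0].min().round(1),t[:,0].max().round(1),len(t))
for x in range(-16,18,6):
    t=q[abs(q[:,0]-x)<3]; print('x',x,t[:,2].max().round(1))
E
```

```text
324 [ 2.29845906 -1.94792723 45.6683154 ] [-17.32618108  -5.49541939  25.05597108] [19.51879767  2.6180918  68.62055241]
face y= [ 0.020226    0.00613218 -1.96785322]
28 -16.4 18.6 38
33 -16.4 19.3 40
38 -15.6 17.9 39
43 -16.6 19.5 40
48 -15.4 18.9 37
53 -17.0 19.1 39
58 -17.3 18.8 36
63 -16.5 17.3 35
68 -16.5 16.8 14
x -16 67.2
x -10 66.5
x -4 68.6
x 2 66.9
x 8 67.2
x 14 67.1
```

```bash
python3 -m creep '[[0,[-12,1,0],0],[0,[-26,2,0],0],[0,[-30,2,0],0],[0,[-30,2,0],0],[0,[-30,2,0],0],[0,[-30,2,0],0],[0,[-24,2,0],0],[0,[-12,2,0],0],[0,[0,0,0],-5.1],[0,[0,0,0],-7],[0,[0,0,0],-7],[0,[0,0,0],-7],[0,[0,0,0],-7],[0,[0,0,0],-7],[0,[0,0,0],-7],[0,[0,0,0],-7],[0,[0,0,0],-7],[0,[0,0,0],-7],[0,[0,0,0],-7],[0,[0,0,0],-5]]'
python3 -m creep '[[0,[0,0,0],0],[0,[0,0,0],0]]'
python3 - <<'E'
from h import *
to([.549,-.115,.200],77)
c=cam('scene'); pickle.dump(c,open('scene2.pkl','wb')); P=cloud(c); s,p,R=pose()
L=(P-p)@R*1000
m=(abs(L[...,1])<20)&(abs(L[...,0])<30)&(L[...,2]>30)&(L[...,2]<75); q=L[m]
print(m.sum(),q.mean(0),q.min(0),q.max(0))
cv2.imwrite('pics/s4.png',cv2.resize(c['color'][90:270,250:430],None,fx=3.3,fy=3.3,interpolation=cv2.INTER_CUBIC))
E
```

```text
clock: 7.92
position: [0.5488, -0.115, 0.1958]
ee_rot: [-0.001, 0.11, 0.994, 0.0]
force: [-0.0, 0.3, -0.7]
gripper_width: 0.107
finger_force: 50.0
clock: 8.08
position: [0.5489, -0.115, 0.196]
ee_rot: [-0.0, 0.115, 0.993, 0.0]
force: [-0.4, 0.3, -0.8]
gripper_width: 0.105
finger_force: 50.0
t 8.0833 pos [ 0.5489 -0.115   0.196 ] yaw 76.81 tilt z [-0.001  0.    -1.   ] shift [-0.1  0.  -4. ] roll -0.19 F [-0.4  0.3 -0.8] w 9.6 ff 50.0
219 [ 1.82817132  3.2554091  49.14784166] [-17.49897695  -3.0621365   30.17762716] [18.86659571  7.9062706  69.67199655]
```

View pics/s4.png

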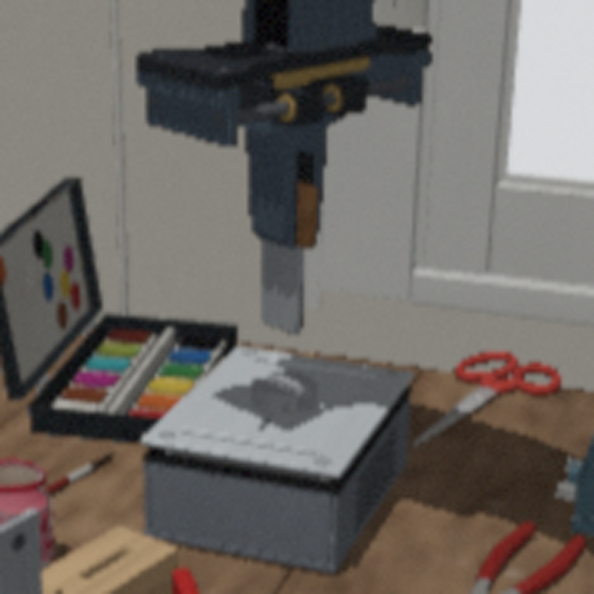

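The key hangs over the fastener, blade bottom at (282,330), with the boss below at (285,390). I'll compare the two in the scene camera before descending.

```bash
python3 - <<'E'
from h import *
b=pickle.load(open('scene0.pkl','rb')); P=cloud(b).reshape(-1,3)
q=P[(np.linalg.norm(P[:,:2]-[.549,-.115],axis=1)<.03)&(P[:,2]>.0855)&(P[:,2]<.1)]
print(len(q),cv2.minEnclosingCircle((q[:,:2]*1000).astype(np.float32)),np.percentile(q,[1,99],axis=0),np.median(q[:,2]))
c=pickle.load(open('scene2.pkl','rb'));P=cloud(c);s,p,R=pose();L=(P-p)@R*1000
q=L[(abs(L[...,1])<6)&(abs(L[...,0])<30)&(L[...,2]>30)&(L[...,2]<66)]
print(np.median(q,0),np.percentile(q,[2,98],axis=0))
A=np.c_[q[:,0],q[:,2]-50,np.ones(len(q))];print('face y=',np.linalg.lstsq(A,q[:,1],rcond=None)[0])
E
```

```text
120 ((546.04296875, -114.282470703125), 21.674814224243164) [[ 0.52795727 -0.13433086  0.08567111]
 [ 0.56544567 -0.09443101  0.09093664]] 0.08857295482772776
[ 3.20069739  3.35939504 48.16542054] [[-16.15960285  -1.15330395  30.99216036]
 [ 17.23109954   5.65527575  65.24743293]]
face y= [-0.0406232  -0.00645511  3.26474478]
```

```bash
python3 -m creep '[[0,[0,0,10],0],[0,[0,0,12],0],[0,[0,0,8],0],[0,[0,0,4],0],[0,[0,0,2],0],[0,[0,0,2],0],[0,[0,0,2],0],[0,[0,0,2],0],[0,[0,0,1],0],[0,[0,0,0],0]]'
python3 -c "
from h import *
to([.549,-.115,.146],77)"
```

```text
clock: 8.97
position: [0.5494, -0.1155, 0.1537]
ee_rot: [0.0, 0.113, 0.994, -0.0]
force: [-1.8, -4.0, 1.0]
gripper_width: 0.108
finger_force: 50.0
t 8.9667 pos [ 0.5494 -0.1155  0.1537] yaw 76.99 tilt z [ 0.001 -0.001 -1.   ] shift [0.6 0.4 7.7] roll -0.01 F [-1.8 -4.   1. ] w 9.8 ff 50.0
```

```bash
python3 -m creep '[[0,[0,-0.8,1],0],[0,[0,0,2],0],[0,[0,0,2],0],[0,[0,0,0],0]]'
python3 -c "
from h import *
to([.549,-.115,.146],77); print(pose()[0]['ft_torque'])"
```

```text
clock: 9.3
position: [0.5488, -0.116, 0.148]
ee_rot: [-0.0, 0.113, 0.994, -0.0]
force: [-0.5, -4.7, -2.4]
gripper_width: 0.103
finger_force: 50.0
t 9.3 pos [ 0.5488 -0.116   0.148 ] yaw 76.97 tilt z [-0. -0. -1.] shift [0.1 1.  2. ] roll -0.03 F [-0.5 -4.7 -2.4] w 9.4 ff 50.0
[-1.19196894  0.01265505 -0.08314616]
```

```bash
python3 -m creep '[[0,[0,-1,0.5],0],[0,[0,0,1],0],[0,[0,0,1],0],[0,[0,0,0.5],0],[0,[0,0,0],0]]'
python3 -c "
from h import *
to([.549,-.115,.146],77); print(pose()[0]['ft_torque'])"
```

```text
clock: 9.72
position: [0.5487, -0.1167, 0.1454]
ee_rot: [-0.0, 0.113, 0.994, 0.0]
force: [-1.5, 0.9, 3.0]
gripper_width: 0.104
finger_force: 50.0
t 9.7167 pos [ 0.5487 -0.1167  0.1454] yaw 76.97 tilt z [-0.  0. -1.] shift [ 0.1  1.7 -0.6] roll -0.03 F [-1.5  0.9  3. ] w 9.5 ff 50.0
[ 0.20546132  0.28182011 -0.023493  ]
```

```bash
python3 -m creep '[[0,[0,0,-0.3],4],[0,[0,0,0],5],[0,[0,0,0],5],[0,[0,0,0],5],[0,[0,0,0],0]]'
python3 -c "
from h import *
to([.549,-.1167,.146],8.9); print(pose()[0]['ft_torque'])"
```

```text
clock: 10.13
position: [0.5489, -0.1169, 0.1459]
ee_rot: [0.0, 0.278, 0.961, -0.0]
force: [-0.5, -0.8, 2.9]
gripper_width: 0.105
finger_force: 50.0
t 10.1333 pos [ 0.5489 -0.1169  0.1459] yaw 57.74 tilt z [ 0. -0. -1.] shift [ 0.   0.2 -0.1] roll 48.84 F [-0.5 -0.8  2.9] w 9.5 ff 50.0
[-0.19950014  0.10296039 -0.0024342 ]
```

```bash
python3 -m creep '[[0,[0,0,0],5],[0,[0,0,0],5],[0,[0,0,0],5],[0,[0,0,0],5]]'
python3 -c "
from h import *
to([.549,-.1167,.146],8.9); print(pose()[0]['ft_torque'])"
python3 -m creep '[[0,[0,0,0],5],[0,[0,0,0],5],[0,[0,0,0],5],[0,[0,0,0],5]]'
python3 -c "
from h import *
to([.549,-.1167,.146],8.9); print(pose()[0]['ft_torque'])"
```

```text
clock: 10.47
position: [0.5489, -0.117, 0.1459]
ee_rot: [0.0, 0.439, 0.899, -0.0]
force: [-0.1, -3.4, 1.7]
gripper_width: 0.107
finger_force: 50.0
t 10.4667 pos [ 0.5489 -0.117   0.1459] yaw 37.93 tilt z [ 0. -0. -1.] shift [ 0.2  0.2 -0.1] roll 29.03 F [-0.1 -3.4  1.7] w 9.8 ff 50.0
[-0.72437902  0.13407911  0.04100063]
clock: 10.8
position: [0.5488, -0.1171, 0.1459]
ee_rot: [0.0, 0.588, 0.809, -0.0]
force: [-0.8, -3.2, 2.9]
gripper_width: 0.109
finger_force: 50.0
t 10.8 pos [ 0.5488 -0.1171  0.1459] yaw 17.93 tilt z [ 0.    -0.001 -1.   ] shift [ 0.3  0.3 -0.1] roll 9.03 F [-0.8 -3.2  2.9] w 10.0 ff 50.0
[-0.8299412   0.40698699  0.01073667]
```

```bash
python3 -m creep '[[0,[0,0,0],4],[0,[0,0,0],3],[0,[0,0,0],1.5],[0,[0,0,0],0],[0,[0,0,0],0]]'
python3 - <<'E'
from h import *
to([.549,-.1167,.146],8.9); print(pose()[0]['ft_torque'])
a=cam('top');b=cam('scene');pickle.dump((a,b),open('v3.pkl','wb'))
A=cv2.resize(a['color'][190:255,320:420],None,fx=5,fy=5,interpolation=cv2.INTER_CUBIC);B=cv2.resize(b['color'][150:260,280:390],None,fx=2.95,fy=2.95,interpolation=cv2.INTER_CUBIC)
n=min(len(A),len(B));I=np.hstack([A[:n,:],B[:n]])[:,:800];cv2.imwrite('pics/v3.png',I)
E
```

```text
clock: 11.22
position: [0.5488, -0.117, 0.1458]
ee_rot: [0.0, 0.645, 0.764, -0.0]
force: [-1.0, -3.1, 2.0]
gripper_width: 0.109
finger_force: 50.0
t 11.2167 pos [ 0.5488 -0.117   0.1458] yaw 9.65 tilt z [ 0. -0. -1.] shift [ 0.2  0.2 -0.2] roll 0.75 F [-1.  -3.1  2. ] w 9.9 ff 50.0
[-0.84972954  0.33510434  0.03641557]
```

View pics/v3.png

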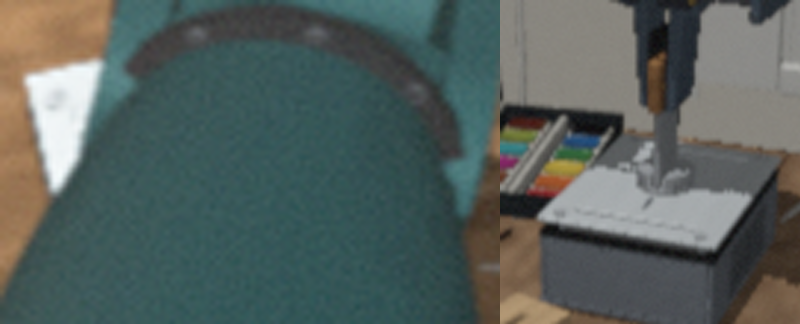

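The arm hides the fastener from the top camera. The scene view shows the blade seated in the boss at (665,180), with the index mark at (648,203) in line with it. I'll finish the last bit of turn, then press gently and watch for the block.

```bash
python3 -m creep '[[0,[0,0,0],0.7],[0,[0,0,0],0],[0,[0,0,1],0],[0,[0,0,1],0],[0,[0,0,1],0],[0,[0,0,0],0]]'
python3 -c "
from h import *
to([.549,-.1167,.138],8.9); print(pose()[0]['ft_torque'])"
```

```text
clock: 11.82
position: [0.5488, -0.1169, 0.1426]
ee_rot: [0.0, 0.651, 0.759, -0.0]
force: [-1.6, -3.1, 4.5]
gripper_width: 0.106
finger_force: 50.0
t 11.8167 pos [ 0.5488 -0.1169  0.1426] yaw 8.78 tilt z [ 0. -0. -1.] shift [0.1 0.2 4.6] roll -0.12 F [-1.6 -3.1  4.5] w 9.7 ff 50.0
[-0.96072204  0.36925862  0.03327841]
```

```bash
python3 -m creep '[[0,[0,0,1],0],[0,[0,0,1],0],[0,[0,0,1],0],[0,[0,0,1],0],[0,[0,0,0.5],0],[0,[0,0,0.3],0],[0,[0,0,0],0]]'
python3 -c "
from h import *
to([.549,-.1167,.138],8.9); print(pose()[0]['ft_torque'])"
```

```text
clock: 12.4
position: [0.5489, -0.1169, 0.1384]
ee_rot: [-0.0, 0.651, 0.759, -0.0]
force: [-4.5, -2.9, 11.8]
gripper_width: 0.11
finger_force: 50.0
t 12.4 pos [ 0.5489 -0.1169  0.1384] yaw 8.78 tilt z [-0. -0. -1.] shift [0.1 0.2 0.4] roll -0.12 F [-4.5 -2.9 11.8] w 10.0 ff 50.0
[-0.8268912   1.12690139 -0.01348718]
```

```bash
python3 -m creep '[[0,[0,0,0.4],0],[0,[0,0,0.4],0],[0,[0,0,0],0]]' 60
python3 -c "
from h import *
to([.549,-.1167,.138],8.9); print(pose()[0]['ft_torque'])"
```

```text
clock: 12.65
position: [0.549, -0.1169, 0.1382]
ee_rot: [-0.0, 0.651, 0.759, -0.0]
force: [-7.7, -2.0, 22.8]
gripper_width: 0.106
finger_force: 60.0
t 12.65 pos [ 0.549  -0.1169  0.1382] yaw 8.78 tilt z [-0. -0. -1.] shift [0.2 0.  0.2] roll -0.12 F [-7.7 -2.  22.8] w 9.7 ff 60.0
[-0.63038181  2.01936868  0.00995234]
```

```bash
python3 -m creep '[[0,[0,0,0],0],[0,[0,0,0],0],[0,[0,0,0],0],[0,[0,0,0],0],[0,[0,0,0],0],[0,[0,0,0],0]]'
python3 - <<'E'
from h import *
to([.549,-.1167,.138],8.9)
b=cam('scene'); b0=pickle.load(open('scene0.pkl','rb'))
ax=np.radians(13.7);E=np.array([[np.cos(ax),np.sin(ax)],[-np.sin(ax),np.cos(ax)]])
for C in(b0,b):
    P=cloud(C).reshape(-1,3); l=(P[:,:2]-[.549,-.116])@E.T
    m=(abs(l[:,0])<.06)&(abs(l[:,1])<.08)&(np.hypot(*l.T)>.03)&(P[:,2]>.05)&(P[:,2]<.09); print(m.sum(),np.median(P[m][:,2]))
cv2.imwrite('pics/v4.png',cv2.resize(b['color'][140:265,275:400],None,fx=4.6,fy=4.6,interpolation=cv2.INTER_CUBIC))
E
```

```text
clock: 13.15
position: [0.549, -0.1169, 0.1382]
ee_rot: [0.0, 0.651, 0.759, -0.0]
force: [-8.1, -2.0, 22.3]
gripper_width: 0.107
finger_force: 60.0
t 13.15 pos [ 0.549  -0.1169  0.1382] yaw 8.78 tilt z [ 0. -0. -1.] shift [0.2 0.  0.2] roll -0.12 F [-8.1 -2.  22.3] w 9.8 ff 60.0
1442 0.0742727786508777
1275 0.06634494063151568
```

View pics/v4.png

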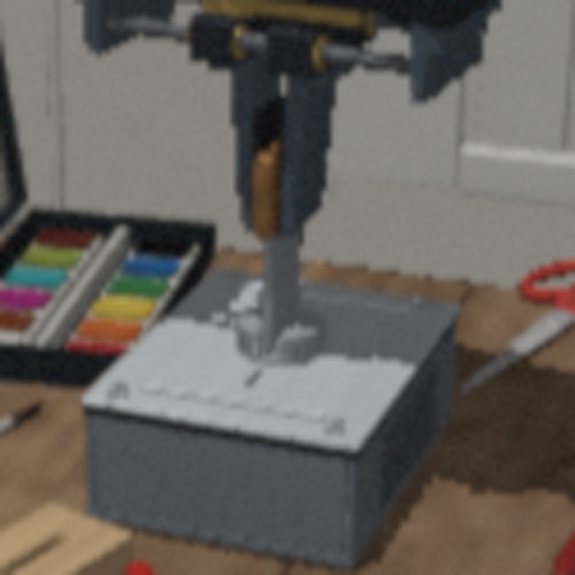

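The panel has dropped 7.9 mm and the dark gap at the rim is closed (edge at (230,430)). The blade is in the slot at (275,330), the grip holds, and the push is steady at 22 N.

```bash
python3 -c "
from rig import manip
print(manip.finish_job())"
```

```text
the job is handed in; nothing more can be done
None
```

I drew the key from the holder, set it in the fastener and turned it clockwise until, by my measurements, its slot was in line with the marks. I then pressed the panel down 7.9 of its 8 mm, closing the rim gap, and handed in at about 13 s, still gripping the key and pushing down with about 22 N.

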